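# Set out the carving bench

### The job

Set the bench up for carving: set the brittle stone blank down gently, flat on the carving board, pushed up into the corner of its two stops with a long side against the back stop and an end against the side stop, and lay the three chisels in the notches of the tool rest, blades pointing away from the robot, in order of blade width with the narrowest on the left and the widest on the right as the robot sees it. Stand the mallet upright on its head on the bench in the gap between the carving board and the tool rest. Leave the finished seal standing where it is.

Things in the scene. Friction and masses are not known exactly. Their poses are not given: they have to be found in the camera images.
- blank: Loose rounded slab of reddish stone, 60 mm (its x) by 110 mm (its y) by 26 mm thick, a circle and two lines scribed on top, about 0.42 kg. Origin: centre of its underside, z up. Grip it across the 60 mm.
- narrow: Chisel with the narrowest blade: a plain straight blade 7 mm wide. Origin on the axis at the middle of the handle, 11 mm above what it lies on; x runs along the tool to the blade. Octagonal pale wooden handle 110 mm long, 22 mm across flats, brass ends, steel shank; origin to cutting edge 132 mm; 110 g. At the start it lies flat, blade roughly away from the robot; grip across the handle's middle.
- medium: Chisel with the middle blade: straight, 18 mm wide. Otherwise as narrow: same handle, length, origin and axes.
- wide: Chisel with the widest blade: it flares like a fish's tail to 36 mm at the edge. Otherwise as narrow: same handle, length, origin and axes.
- mallet: Carver's round mallet of dark wood, about 0.32 kg, standing on its head: head 60 mm across and 80 mm high, the handle rising from it to 157 mm, 19 mm thick just above the head (94 mm up) swelling to 26 mm at 125 to 145 mm up. Origin: centre of the underside of the head, z up along the handle.
- board: Fixed carving board: plywood 150 (x) by 200 (y) by 12 mm. Origin: middle of its front edge at bench height; x away from the robot, y left. Two wooden stops form an L, tops 22 mm above the bench: back stop at x 135 to 150 mm, full width; side stop at y 85 to 100 mm. The blank's middle belongs at x 105, y 30 mm; it rises 16 mm above the stops, so hold it above them.
- rest: Fixed wooden tool rest 110 (x) by 196 (y) mm, left or right of the board. Origin: middle of its front edge at bench height; x away from the robot, y left. 6 mm slab; notched cross rails 10 mm thick at x 20 and 90 mm: three notches each, 40 mm wide, at y +62, 0, -62 mm, floors 16 mm up, teeth to 28 mm. A chisel lies along x across both rails, origin at x 55 mm, 27 mm up.
- seal: Finished seal of pale soapstone, loose, 30 by 30 mm and 59 mm tall with a turned knob on top, standing upright on the bench to one side. Origin: centre of its underside. Not to be disturbed.
There are look-alikes about, which are no part of the job. Leave any orange or red look-alike of the medium alone.

How it is judged:
By the outcome, as a careful person would: the job done as asked, in the order asked, and still so for the second after the job is handed in, with the robot touching nothing.
It also fails if it takes over 144 s, if anything falls off the work surface, if the arm or the gripper's body presses on something with over 40 N, if the wrist force passes 120 N, or if a joint passes its speed limit or range.

### The arm

A 6-joint arm with a two-finger parallel gripper is mounted at the origin on the work surface. World frame = base frame: x ahead of the robot, y to its left, z up, the work surface at z = 0. Lengths are in m, angles in rad, forces in N, time in s.
With the tool pointing down it reaches from about 0.4 to 0.925 m from the base axis. Payload 12.5 kg.
Tool frame: the origin (TCP) lies where the fingers leave the gripper's body, on its centre line; the fingertips stand 78 mm ahead of it and the grasp point (between the pads) lies 59 mm ahead of it; z points along the fingers, y is the line along which they close (so a half turn about z gives the same grasp; the last joint's range is limited). The gripper opens to 95 mm and grips with 3 to 60 N. Pads are 20 mm wide; open, the fingers measure 119 mm over their backs; the gripper's body (75 mm by 180 mm) begins 59 mm behind the grasp point.
Start: joints at [1.134, 0.491, 1.559, -0, 1.092, -0.106], TCP at [0.203, 0.591, 0.292] pointing down, gripper open.
Joint ranges: [-3.1, 3.1], [-0.84, 2.19], [0.05, 2.79], [-1.13, 4.28], [0.06, 2.93], [-2.69, 2.69]. Speed limits (rad/s): [2.22, 2.22, 2.79, 3.14, 3.14, 3.14].

### API

Orientations are given as a unit quaternion [x, y, z, w].
In Python, from workcell import * gives the robot as it stands.
- The arm moves only by the shell command python3 -m jog 'ROWS' [FORCE]. ROWS is JSON, a list of rows, each an object of numbers: "dx", "dy", "dz": the shift along the world's x, y, z in cm; "turn": the turn about the world's z in rad; "fingers": the closure, from -1 (fully open) to 1 (shut). In form: [{"dx": .., "dy": .., "dz": .., "turn": .., "fingers": ..}, ...]. A call has 1 to 5 rows; each row shifts and turns the commanded pose from where the row before left it; what a row does not reach is not made up. A row lasts 1/8 s, in which the tool goes at most 62.5 mm and 10.7 degrees, less where a joint would pass 70% of its speed; a pose out of reach is approached as far as the arm can. A call with a gripper value outside its range is refused whole. The fingers move at their own pace and stop on an object; FORCE is the grip in N (left out, the last holds). Time passes only in rows, so rows that do not move let the fingers close. It gives the time, the measured TCP pose, the force, the opening and the grip force at its end, in the units of the state.
- observe(): the state, without advancing time (a new reading comes with each control period).
- get_image(name): name is "scene" or "side" or "wrist"; returns the picture (400x640x3 uint8, blue, green, red); there is no depth.
- get_calibration(name): a dict with "camera_matrix" (3x3 intrinsics, pixels), "R" (3x3) and "t" (3): a world point X has camera coordinates R X + t. Camera axes: x right, y down, z forward; pixel columns grow to the right and rows downward; lengths in m; the calibration is good to about 2 mm. A picture is of the moment at which its call begins: read the wrist's pose just before it. get_calibration takes no time and is no camera call; for the wrist camera it gives the pose at the moment of the call.
- hand_in(): hands the job in; it is judged then, once.
Trained networks look in the newest picture that a camera, given by its name, has taken for a name from the list of things; names that differ only in an ending like _2 or _b are one class to them, and where a whole thing is asked for, a point or a joint stands for the part that bears it (a point fixed in the world has none). Each returns a list of dicts, best first, with "conf" (0 to 1); they miss things now and then, are a little off and sometimes report something else, mostly with a low value. They report only what shows in the picture. A call takes as long as a camera call. They do not tell look-alikes from the thing itself.
- regions_of(label, camera): "region" (400x640 bool, what is visible of it) and "at" ([column, row] in pixels, amid what is visible of it).
- landmark_of(label, camera): "at" ([column, row] in pixels: a listed point, or the origin of a listed thing).
The state is a dict: "time": time; "joint_pos": joint angles; "joint_vel": joint speeds; "joint_efforts": joint torques, N m; "position": TCP position; "ee_rot": TCP orientation; "wrist_force": force on the tool from outside, world axes, zero at the start; "ft_torque": the same for the moment, N m; "finger_gap": finger opening in m; "finger_force": force on a finger pad.
Only numpy, scipy, OpenCV 4.12 (cv2) and the standard library are available. Lean on these libraries where they do the work, as an engineer would, in place of code of your own. Each camera call takes 0.05 s, during which the arm holds its last target. There are 200 camera calls.

## Working session

There is one attempt and no reset: what is moved stays moved. The work goes in short steps, Python scripts to look and compute and a shell command to move; the robot and the scene stay as the last step left them, time stands still between calls to the robot, and variables do not carry over. Pictures are saved under pics/ and viewed, at most 14 in all, crops included, and the job is handed in when it is done.

```bash
mkdir -p pics; ls; python3 - <<'E'
from workcell import *
import cv2
for n in("scene","side"):
    cv2.imwrite(f"pics/{n}0.png",get_image(n))
s=observe();print(s["time"],s["position"],s["ee_rot"],s["finger_gap"])
E
```

```text
pics
0.1 [0.2029349  0.59098515 0.29171907] [ 1.64638000e-01  9.86353929e-01 -4.90426080e-04 -1.26556105e-04] 0.09562611059071899
```

View pics/scene0.png

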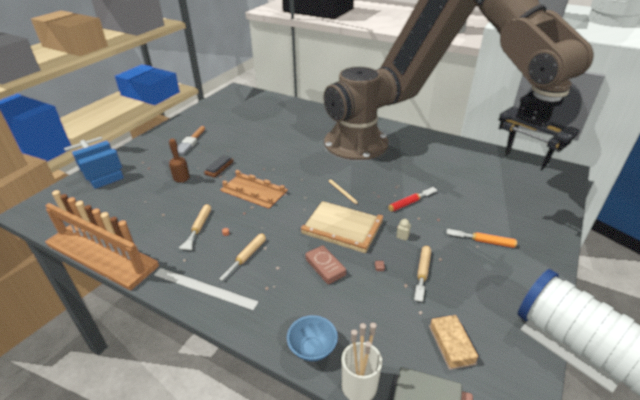

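View pics/side0.png

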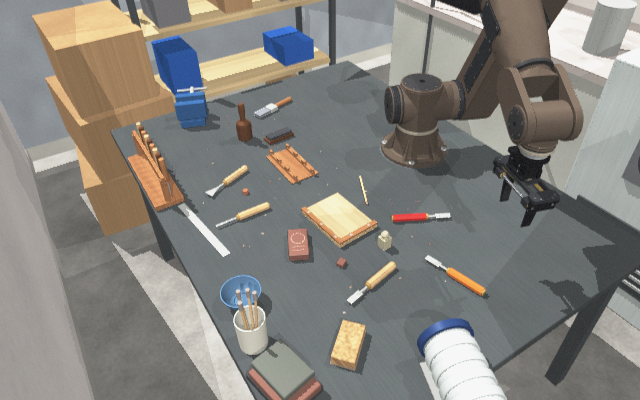

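The scene picture shows:
- Blank at (325,264), board (343,225), rest (255,188) to the robot's right of the board, seal (404,229).
- Mallet at (178,160), with the dark block (218,166) and the trowel-like tool (190,138) beside it as distractors.
- Pale chisels at (197,227), fishtail and so wide, (243,256), narrow, and (424,272), medium.
- Look-alikes: red (412,199) and orange (482,239) for the medium, and the mottled slab (453,341) for the blank.

```bash
cat > h.py <<'E'
from workcell import *
import numpy as np, cv2
def cal(c):
    k=get_calibration(c); return [np.array(k[i],float) for i in("camera_matrix","R","t")]
def plane(c,uv,z,k=None):
    K,R,t=k or cal(c); uv=np.atleast_2d(np.asarray(uv,float))
    d=np.c_[uv,np.ones(len(uv))]@np.linalg.inv(K).T@R; o=-R.T@t
    return o+d*((z-o[2])/d[:,2])[:,None]
def proj(c,X,k=None):
    K,R,t=k or cal(c); p=(np.atleast_2d(X)@R.T+t)@K.T; return p[:,:2]/p[:,2:]
def axis(c,region,z,k=None):
    v,u=np.nonzero(region); P=plane(c,np.c_[u,v],z,k)[:,:2].astype(np.float32)
    (cx,cy),(w,h),a=cv2.minAreaRect(P)
    if w<h: a+=90; w,h=h,w
    a=(a+90)%180-90
    return np.round([cx,cy,w,h],4),round(a,1)   # long-axis angle deg
E
python3 - <<'E'
from h import *
Z=dict(blank=0,narrow=.011,medium=.011,wide=.011,mallet=0,board=0,rest=0,seal=0)
ZR=dict(blank=.026,narrow=.011,medium=.011,wide=.011,mallet=.0,board=.012,rest=.016,seal=.03)
for n in Z:
  for c in("scene","side"):
    for d in landmark_of(n,c)[:3]:
        print(n,c,"L",round(d["conf"],2),np.round(d["at"]),np.round(plane(c,d["at"],Z[n])[0,:2],3))
    for d in regions_of(n,c)[:3]:
        print("     R",round(d["conf"],2),np.round(d["at"]),*axis(c,d["region"],ZR[n]))
print(observe()["time"])
E
```

```text
blank scene L 0.87 [325. 267.] [0.63 0.21]
     R 0.91 [326. 264.] [0.6393 0.214  0.13   0.07  ] 61.8
     R 0.62 [343. 226.] [0.4773 0.1832 0.203  0.1678] -85.7
blank side L 0.62 [300. 248.] [0.628 0.214]
blank side L 0.4 [387. 246.] [0.404 0.351]
     R 0.9 [299. 247.] [0.6369 0.2194 0.1282 0.0591] 60.7
narrow scene L 0.79 [252. 247.] [ 0.672 -0.003]
     R 0.93 [249. 250.] [7.092e-01 1.000e-04 1.912e-01 2.730e-02] -0.7
     R 0.71 [426. 271.] [0.5278 0.4472 0.1968 0.0223] 12.3
narrow side L 0.51 [253. 208.] [ 0.67  -0.018]
     R 0.85 [253. 209.] [ 0.6969 -0.0016  0.1577  0.0322] 0.8
     R 0.65 [300. 242.] [0.63   0.2052 0.1279 0.0591] 60.7
medium scene L 0.73 [403. 200.] [0.267 0.293]
medium scene L 0.71 [495. 241.] [0.321 0.589]
medium scene L 0.56 [426. 262.] [0.491 0.444]
     R 0.73 [404. 198.] [0.2455 0.3161 0.1935 0.0308] -28.0
     R 0.65 [426. 269.] [0.5283 0.4466 0.1975 0.0224] 11.4
     R 0.63 [405. 230.] [0.3949 0.3441 0.0899 0.0344] 12.5
medium side L 0.9 [405. 218.] [0.29  0.295]
medium side L 0.82 [464. 279.] [0.314 0.576]
medium side L 0.8 [383. 275.] [0.491 0.441
[... 719 characters left out ...]
 0.167]
     R 0.91 [342. 225.] [0.4655 0.176  0.2087 0.1701] -84.7
board side L 0.96 [355. 211.] [0.395 0.172]
     R 0.64 [338. 219.] [0.4655 0.1732 0.2173 0.1598] -85.7
rest scene L 0.83 [262. 179.] [ 0.377 -0.177]
     R 0.67 [253. 189.] [ 0.452  -0.1589  0.2103  0.1201] -89.9
     R 0.3 [426. 269.] [0.5318 0.4494 0.1931 0.0243] 13.1
rest side L 0.67 [306. 157.] [ 0.37  -0.181]
     R 0.67 [291. 162.] [ 0.4506 -0.163   0.2307  0.1128] -89.0
seal scene L 0.59 [325. 267.] [0.631 0.209]
seal scene L 0.55 [405. 235.] [0.408 0.354]
     R 0.62 [404. 230.] [0.4156 0.35   0.0886 0.0349] 15.8
seal side L 0.51 [384. 248.] [0.417 0.354]
     R 0.6 [385. 242.] [0.4167 0.3513 0.0715 0.0384] 52.4
1.7
```

```bash
python3 -m jog '[{"dx":4.3,"dy":-3.8,"turn":-0.175},{"dx":4.3,"dy":-3.8,"turn":-0.175},{"dx":4.3,"dy":-3.8,"turn":-0.175},{"dx":4.3,"dy":-3.8,"turn":-0.175},{"dx":4.3,"dy":-3.8,"turn":-0.175}]' && python3 -m jog '[{"dx":4.3,"dy":-3.8,"turn":-0.175},{"dx":4.3,"dy":-3.8,"turn":-0.175},{"dx":4.3,"dy":-3.8,"turn":-0.175},{"dx":4.3,"dy":-3.8,"turn":-0.175},{"dx":4.3,"dy":-3.8,"turn":-0.175}]'  && python3 -m jog '[{"dx":0}]'; python3 - <<'E'
from h import *
im=cv2.imread("pics/scene0.png")
o=[cv2.resize(im[y-35:y+35,x-40:x+40],(266,233),interpolation=cv2.INTER_CUBIC) for x,y in((197,228),(243,257),(424,274))]
k=cal("wrist");w=get_image("wrist");s=observe()
print(s["time"],s["position"],s["ee_rot"],-k[1].T@k[2],k[1][2])
o2=cv2.resize(w,(560,350)); o2=np.hstack([o2,np.zeros((350,238,3),np.uint8)])
cv2.imwrite("pics/m1.png",np.vstack([np.hstack(o),o2]))
cv2.imwrite("pics/w1.png",w)
E
```

```text
1.75 [0.20297734 0.59113946 0.29226266] [1.64653165e-01 9.86351526e-01 5.17556056e-05 1.12184196e-05] [0.13301638 0.61585156 0.38457114] [ 0.24755018 -0.08517541 -0.96512386]invalid input at $[0]: expected keys dx, dy, dz, turn, fingers
```

View pics/m1.png

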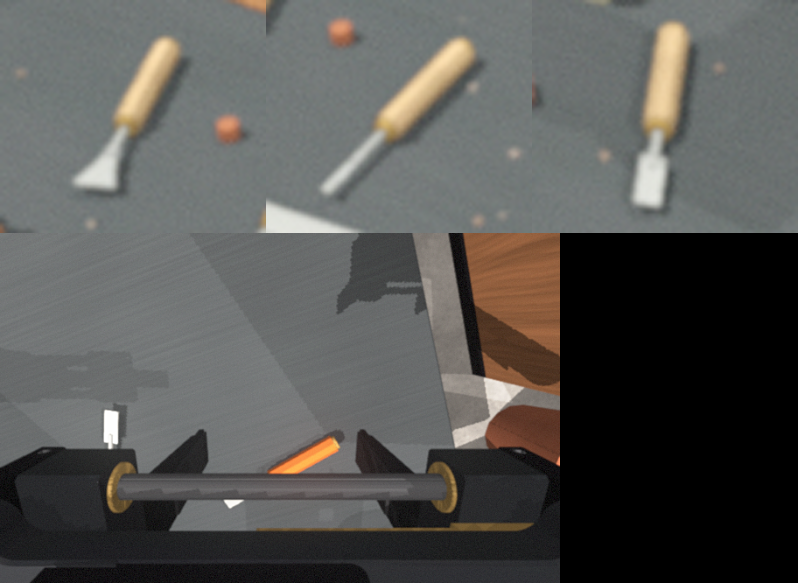

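Crops confirm the fishtail (wide) at (197,228), the thin blade (narrow) at (243,257) and the 18 mm blade (medium) at (424,274). The wrist camera looks toward tool +x, with the fingers at the bottom of the frame.

```bash
python3 -m jog '[{"dx":4.0,"dy":-4.3,"dz":0,"turn":-0.175,"fingers":-1},{"dx":4.0,"dy":-4.3,"dz":0,"turn":-0.175,"fingers":-1},{"dx":4.0,"dy":-4.3,"dz":0,"turn":-0.175,"fingers":-1},{"dx":4.0,"dy":-4.3,"dz":0,"turn":-0.175,"fingers":-1},{"dx":4.0,"dy":-4.3,"dz":0,"turn":-0.175,"fingers":-1}]' && python3 -m jog '[{"dx":4.0,"dy":-4.3,"dz":0,"turn":-0.175,"fingers":-1},{"dx":4.0,"dy":-4.3,"dz":0,"turn":-0.175,"fingers":-1},{"dx":4.0,"dy":-4.3,"dz":0,"turn":-0.175,"fingers":-1},{"dx":4.0,"dy":-4.3,"dz":0,"turn":-0.175,"fingers":-1},{"dx":4.0,"dy":-4.3,"dz":0,"turn":-0.175,"fingers":-1}]'  && python3 -m jog '[{"dx":0,"dy":0,"dz":0,"turn":0,"fingers":-1},{"dx":0,"dy":0,"dz":0,"turn":0,"fingers":-1}]'; cat >> h.py <<'E'
def st():
    s=observe(); x,y,z,w=s["ee_rot"]; 
    a=np.degrees(np.arctan2(1-2*(x*x+z*z),2*(x*y-z*w)))
    print("t",round(s["time"],2),"pos",np.round(s["position"],4),"yang",round((a+90)%180-90,1),"gap",round(s["finger_gap"],4),"F",np.round(s["wrist_force"],1),"ff",np.round(s["finger_force"],1))
    return s
def look(n,z,c="wrist",m=1):
    k=cal(c)
    for d in regions_of(n,c)[:m]:
        print(n,"R",round(d["conf"],2),np.round(d["at"]),*axis(c,d["region"],z,k))
def lm(n,z,c="wrist",m=1):
    k=cal(c)
    for d in landmark_of(n,c)[:m]:
        print(n,"L",round(d["conf"],2),np.round(d["at"]),np.round(plane(c,d["at"],z,k)[0],4))
E
python3 - <<'E'
from h import *
st();cv2.imwrite("pics/w2.png",get_image("wrist"));look("blank",.026);lm("blank",0);print(get_calibration("wrist"))
E
```

```text
time: 2.38
position: [0.4041, 0.3747, 0.2925]
ee_rot: [0.569, 0.822, 0.0, 0.0]
wrist_force: [0.9, 1.9, -0.1]
finger_gap: 0.0954
finger_force: 0.0
time: 3.0
position: [0.6042, 0.1595, 0.2924]
ee_rot: [0.864, 0.503, 0.0, 0.0]
wrist_force: [-0.1, 0.6, 0.3]
finger_gap: 0.0952
finger_force: 0.0
time: 3.25
position: [0.6026, 0.1612, 0.292]
ee_rot: [0.862, 0.506, -0.0, -0.0]
wrist_force: [-0.5, 0.4, 0.0]
finger_gap: 0.095
finger_force: 0.0
t 3.25 pos [0.6026 0.1612 0.292 ] yang -29.2 gap 0.095 F [-0.5  0.4  0. ] ff 0.0
blank R 0.72 [325. 119.] [0.6313 0.2104 0.1093 0.06  ] 62.2
blank L 0.71 [323. 121.] [0.6319 0.2133 0.    ]
{'camera_matrix': array([[327.42853739,   0.        , 321.72369455],
       [  0.        , 327.42853739, 196.64519486],
       [  0.        ,   0.        ,   1.        ]]), 'R': array([[ 8.73508174e-01, -4.86808711e-01,  8.65085031e-04],
       [-4.70150646e-01, -8.43154105e-01,  2.60863040e-01],
       [-1.26261001e-01, -2.28272718e-01, -9.65375433e-01]]), 't': array([-0.44643168,  0.39082943,  0.50380842])}
```

View pics/w2.png

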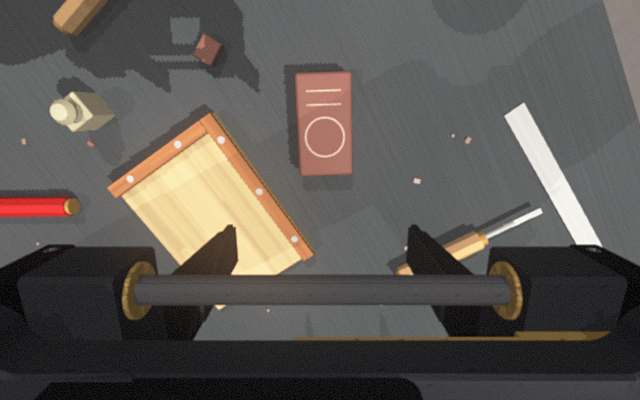

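The wrist picture shows the blank at (325,123), measuring 109 x 60 mm as described. The stops' outer corner is at (212,113), the back stop's end at (312,257), the side stop's end at (110,187), and the seal at (82,112).

```bash
python3 - <<'E'
from h import *
k=cal("wrist")
P=plane("wrist",[(212,113),(312,257),(108,186),(120,195)],.022,k)[:,:2]
print(P.round(4)); b=P[1]-P[0]; s=P[0]-P[2]
print("len",np.linalg.norm(b),np.linalg.norm(s),"yaw back",np.degrees(np.arctan2(b[1],b[0]))+90,"yaw side",np.degrees(np.arctan2(s[1],s[0])))
K=k
im=cv2.imread("pics/w2.png");cv2.imwrite("pics/c2.png",cv2.resize(im[95:275,90:330],(800,600),interpolation=cv2.INTER_CUBIC))
E
python3 -m jog '[{"dx":1.45,"dy":2.45,"dz":-4.5,"turn":0.025,"fingers":-1},{"dx":1.4,"dy":2.45,"dz":-5,"turn":0,"fingers":-1},{"dx":0,"dy":0,"dz":-5,"turn":0,"fingers":-1},{"dx":0,"dy":0,"dz":-3,"turn":0,"fingers":-1},{"dx":0,"dy":0,"dz":-1.5,"turn":0,"fingers":-1}]' 20 && python3 -m jog '[{"dx":0,"dy":0,"dz":-0.8,"turn":0,"fingers":-1},{"dx":0,"dy":0,"dz":0,"turn":0,"fingers":-1}]'
```

```text
[[0.5323 0.28  ]
 [0.5429 0.0812]
 [0.3837 0.2707]
 [0.389  0.2557]]
len 0.19911792401162426 0.14885625802723765 yaw back 3.0421031005366643 yaw side 3.575322582970352
time: 4.03
position: [0.6306, 0.211, 0.1009]
ee_rot: [0.856, 0.517, -0.001, -0.0]
wrist_force: [0.3, 0.4, 0.5]
finger_gap: 0.0948
finger_force: 0.0
time: 4.28
position: [0.6316, 0.2104, 0.0949]
ee_rot: [0.856, 0.517, 0.0, 0.0]
wrist_force: [0.0, -1.0, 0.2]
finger_gap: 0.0952
finger_force: 0.0
```

View pics/c2.png

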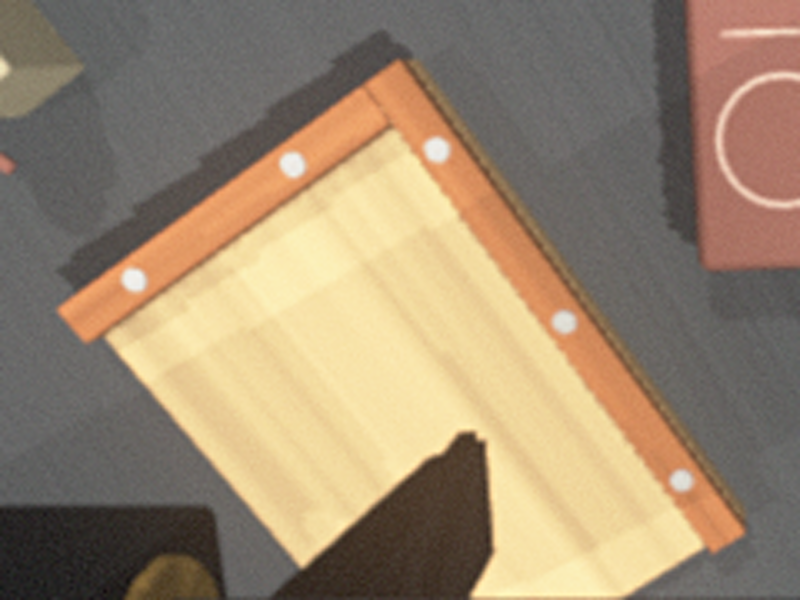

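The crop shows the stops' tops clearly, with the outer corner at crop (402,60), the inner corner at (393,127), and the ends at (742,527), (713,553), (58,310) and (88,343). I'll fit the board pose to these and close the gripper.

```bash
python3 -m jog '[{"dx":0,"dy":0,"dz":-0.2,"turn":0,"fingers":1},{"dx":0,"dy":0,"dz":0,"turn":0,"fingers":1},{"dx":0,"dy":0,"dz":0,"turn":0,"fingers":1},{"dx":0,"dy":0,"dz":0,"turn":0,"fingers":1},{"dx":0,"dy":0,"dz":0,"turn":0,"fingers":1}]' 20; python3 - <<'E'
from h import *
# wrist calibration at time of w2
R=np.array([[8.73508174e-01,-4.86808711e-01,8.65085031e-04],[-4.70150646e-01,-8.43154105e-01,2.60863040e-01],[-1.26261001e-01,-2.28272718e-01,-9.65375433e-01]])
K=np.array([[327.4285,0,321.7237],[0,327.4285,196.6452],[0,0,1]]);t=np.array([-0.44643168,0.39082943,0.50380842])
c=np.array([(402,60),(742,527),(713,553),(58,310),(88,343),(393,127)])/3.3333+[90,95]
b=np.array([(150,100),(150,-100),(135,-100),(0,100),(0,85),(135,85)])/1000
P=plane("",c,.022,(K,R,t))[:,:2]
H=(b-b.mean(0)).T@(P-P.mean(0)); a=np.arctan2(H[0,1]-H[1,0],H[0,0]+H[1,1])
Q=np.array([[np.cos(a),-np.sin(a)],[np.sin(a),np.cos(a)]]); o=P.mean(0)-Q@b.mean(0)
print("yaw",np.degrees(a),"org",o.round(4)); print((P-(b@Q.T+o)).round(4)); print("blank target",(o+Q@[.105,.03]).round(4))
st()
E
```

```text
time: 4.9
position: [0.6317, 0.2101, 0.0925]
ee_rot: [0.856, 0.517, 0.0, 0.0]
wrist_force: [0.9, -1.3, 0.8]
finger_gap: 0.0598
finger_force: 20.0
yaw 4.5950762259475715 org [0.3892 0.1702]
[[ 0.0002 -0.0011]
 [-0.0008  0.0028]
 [-0.0001  0.0002]
 [ 0.0004 -0.0006]
 [ 0.0008  0.    ]
 [-0.0006 -0.0012]]
blank target [0.4915 0.2085]
t 4.9 pos [0.6317 0.2101 0.0925] yang -27.8 gap 0.0598 F [ 0.9 -1.3  0.8] ff 20.0
```

```bash
python3 -m jog '[{"dx":0,"dy":0,"dz":2.5,"turn":0,"fingers":1},{"dx":0,"dy":0,"dz":4,"turn":0,"fingers":1},{"dx":-3,"dy":-0.2,"dz":0,"turn":0.141,"fingers":1},{"dx":-4,"dy":-0.3,"dz":0,"turn":0.141,"fingers":1},{"dx":-4,"dy":-0.3,"dz":0,"turn":0.141,"fingers":1}]' && python3 -m jog '[{"dx":-3.8,"dy":-0.2,"dz":0,"turn":0.142,"fingers":1},{"dx":0,"dy":0,"dz":-2,"turn":0,"fingers":1},{"dx":0,"dy":0,"dz":-2,"turn":0,"fingers":1},{"dx":0,"dy":0,"dz":-0.7,"turn":0,"fingers":1},{"dx":0,"dy":0,"dz":-0.2,"turn":0,"fingers":1}]' && python3 -m jog '[{"dx":0,"dy":0,"dz":0,"turn":0,"fingers":1},{"dx":0,"dy":0,"dz":-0.1,"turn":0,"fingers":1}]'; python3 -c "
from h import *
st()"
```

```text
time: 5.52
position: [0.5198, 0.2019, 0.1568]
ee_rot: [0.727, 0.686, -0.001, -0.0]
wrist_force: [-0.2, 0.7, -4.8]
finger_gap: 0.0599
finger_force: 20.0
time: 6.15
position: [0.4834, 0.2001, 0.1079]
ee_rot: [0.678, 0.735, -0.0, -0.0]
wrist_force: [0.1, 0.7, -5.4]
finger_gap: 0.06
finger_force: 20.0
time: 6.4
position: [0.4837, 0.2002, 0.1077]
ee_rot: [0.678, 0.735, 0.0, 0.0]
wrist_force: [1.1, 0.1, -4.0]
finger_gap: 0.0599
finger_force: 20.0
t 6.4 pos [0.4837 0.2002 0.1077] yang 4.6 gap 0.0599 F [ 1.1  0.1 -4. ] ff 20.0
```

```bash
python3 -m jog '[{"dx":0,"dy":0,"dz":-0.1,"turn":0,"fingers":1},{"dx":0,"dy":0,"dz":-0.1,"turn":0,"fingers":1},{"dx":0,"dy":0,"dz":-0.05,"turn":0,"fingers":1},{"dx":0,"dy":0,"dz":0,"turn":0,"fingers":1}]'; python3 -m jog '[{"dx":0,"dy":0,"dz":-0.05,"turn":0,"fingers":1},{"dx":0,"dy":0,"dz":0,"turn":0,"fingers":1}]'
```

```text
time: 6.9
position: [0.4835, 0.2001, 0.1047]
ee_rot: [0.678, 0.735, 0.0, 0.0]
wrist_force: [-0.0, -0.9, -5.4]
finger_gap: 0.0593
finger_force: 20.0
time: 7.15
position: [0.4835, 0.2001, 0.1045]
ee_rot: [0.678, 0.735, 0.0, 0.0]
wrist_force: [-1.6, -0.6, 0.1]
finger_gap: 0.0595
finger_force: 20.0
```

```bash
python3 -m jog '[{"dx":-0.02,"dy":0.3,"dz":0,"turn":0,"fingers":1},{"dx":-0.02,"dy":0.3,"dz":0,"turn":0,"fingers":1},{"dx":-0.02,"dy":0.2,"dz":0,"turn":0,"fingers":1},{"dx":0,"dy":0,"dz":0,"turn":0,"fingers":1}]'; python3 -m jog '[{"dx":0.3,"dy":0.02,"dz":0,"turn":0,"fingers":1},{"dx":0.3,"dy":0.02,"dz":0,"turn":0,"fingers":1},{"dx":0,"dy":0,"dz":0,"turn":0,"fingers":1}]'
```

```text
time: 7.65
position: [0.483, 0.2081, 0.1044]
ee_rot: [0.678, 0.735, 0.0, 0.0]
wrist_force: [0.7, -5.6, 3.0]
finger_gap: 0.06
finger_force: 20.0
time: 8.02
position: [0.487, 0.2085, 0.1043]
ee_rot: [0.678, 0.735, -0.002, -0.001]
wrist_force: [-9.3, -3.5, 9.9]
finger_gap: 0.0599
finger_force: 20.0
```

```bash
python3 -m jog '[{"dx":0,"dy":0,"dz":0.05,"turn":0,"fingers":1},{"dx":0.1,"dy":0,"dz":0,"turn":0,"fingers":1},{"dx":0,"dy":0,"dz":0,"turn":0,"fingers":1}]'; python3 - <<'E'
from h import *
a=get_image("scene")[185:255,290:420];b=get_image("side")[180:255,290:410];w=get_image("wrist")
cv2.imwrite("pics/p1.png",np.vstack([np.hstack([cv2.resize(a,(400,250),interpolation=2),cv2.resize(b,(400,250),interpolation=2)]),cv2.resize(w[100:300,50:590],(800,296))]))
E
```

```text
time: 8.4
position: [0.49, 0.2087, 0.1045]
ee_rot: [0.678, 0.735, 0.0, 0.0]
wrist_force: [-1.2, -1.4, -5.2]
finger_gap: 0.0596
finger_force: 20.0
```

View pics/p1.png

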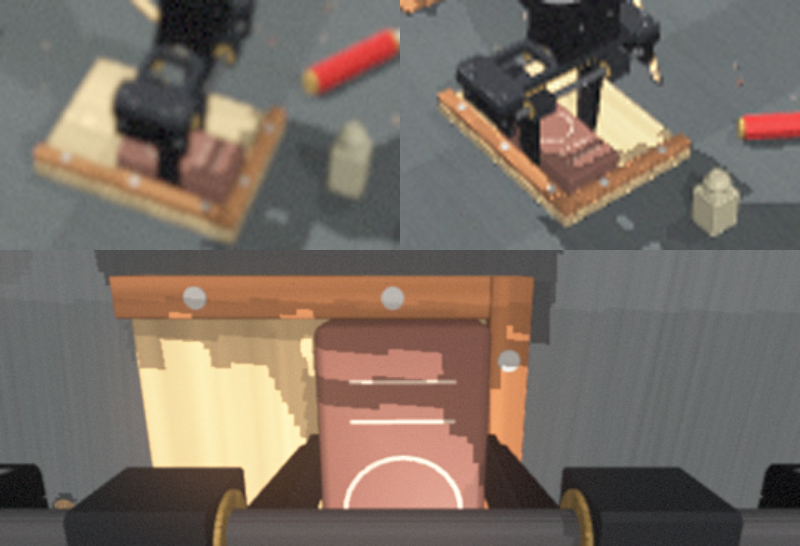

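The wrist view shows the blank's end at the side stop (row ~320 in the crop) and a hair's gap to the back stop (column ~488). I'll push on lightly.

```bash
python3 -m jog '[{"dx":0.15,"dy":0.01,"dz":0,"turn":0,"fingers":1},{"dx":0.15,"dy":0.01,"dz":0,"turn":0,"fingers":1},{"dx":0,"dy":0,"dz":0,"turn":0,"fingers":1}]'; python3 -m jog '[{"dx":0.0,"dy":0.15,"dz":0,"turn":0,"fingers":1},{"dx":0,"dy":0.1,"dz":0,"turn":0,"fingers":1},{"dx":0,"dy":0,"dz":0,"turn":0,"fingers":1}]'
```

```text
time: 8.93
position: [0.4914, 0.2088, 0.1045]
ee_rot: [0.679, 0.735, -0.001, -0.001]
wrist_force: [-8.5, 2.5, -2.5]
finger_gap: 0.0597
finger_force: 20.0
time: 9.3
position: [0.4915, 0.2095, 0.1045]
ee_rot: [0.678, 0.735, -0.003, -0.001]
wrist_force: [-6.2, -18.2, 0.5]
finger_gap: 0.0596
finger_force: 20.0
```

```bash
python3 -m jog '[{"dx":-0.05,"dy":-0.1,"dz":0,"turn":0,"fingers":1},{"dx":0,"dy":0,"dz":0,"turn":0,"fingers":-1},{"dx":0,"dy":0,"dz":0,"turn":0,"fingers":-1},{"dx":0,"dy":0,"dz":0,"turn":0,"fingers":-1},{"dx":0,"dy":0,"dz":3,"turn":0,"fingers":-1}]' && python3 -m jog '[{"dx":0,"dy":0,"dz":5,"turn":0,"fingers":-1},{"dx":1.3,"dy":-2.4,"dz":5,"turn":-0.183,"fingers":-1},{"dx":1.2,"dy":-2.4,"dz":5,"turn":-0.183,"fingers":-1},{"dx":1.2,"dy":-2.4,"dz":1,"turn":-0.183,"fingers":-1},{"dx":1.2,"dy":-2.4,"dz":0,"turn":-0.183,"fingers":-1}]' && python3 -m jog '[{"dx":1.2,"dy":-2.4,"dz":0,"turn":-0.183,"fingers":-1},{"dx":1.2,"dy":-2.4,"dz":0,"turn":-0.183,"fingers":-1},{"dx":1.2,"dy":-2.4,"dz":0,"turn":-0.183,"fingers":-1},{"dx":1.2,"dy":-2.4,"dz":0,"turn":-0.183,"fingers":-1},{"dx":1.2,"dy":-2.4,"dz":0,"turn":-0.183,"fingers":-1}]' && python3 -m jog '[{"dx":0,"dy":0,"dz":0,"turn":0,"fingers":-1},{"dx":0,"dy":0,"dz":0,"turn":0,"fingers":-1}]'; python3 - <<'E'
from h import *
st();w=get_image("wrist");cv2.imwrite("pics/w3.png",w);look("narrow",.011);lm("narrow",.011)
a=get_image("scene")[185:255,290:420];b=get_image("side")[180:255,290:410]
cv2.imwrite("pics/p2.png",np.vstack([np.hstack([cv2.resize(a,(400,230),interpolation=2),cv2.resize(b,(400,230),interpolation=2)]),cv2.resize(w[:270],(800,337))]))
E
```

```text
time: 9.93
position: [0.4919, 0.2102, 0.1338]
ee_rot: [0.678, 0.735, -0.001, -0.001]
wrist_force: [-0.4, -0.1, -0.2]
finger_gap: 0.0925
finger_force: 0.0
time: 10.55
position: [0.5419, 0.1136, 0.2963]
ee_rot: [0.898, 0.441, 0.001, 0.001]
wrist_force: [0.7, 0.4, -0.1]
finger_gap: 0.0949
finger_force: 0.0
time: 11.18
position: [0.6018, -0.0065, 0.2949]
ee_rot: [1.0, -0.001, 0.0, 0.0]
wrist_force: [0.7, 0.3, -0.1]
finger_gap: 0.095
finger_force: 0.0
time: 11.42
position: [0.6011, -0.0053, 0.2947]
ee_rot: [1.0, 0.003, -0.0, -0.0]
wrist_force: [0.6, -0.3, 0.0]
finger_gap: 0.0949
finger_force: 0.0
t 11.43 pos [ 0.6011 -0.0053  0.2947] yang -89.6 gap 0.0949 F [ 0.6 -0.3  0. ] ff 0.0
narrow R 0.67 [318.  91.] [ 0.7009 -0.0023  0.1601  0.0229] -0.2
narrow L 0.8 [321. 103.] [ 0.6791 -0.0032  0.011 ]
```

View pics/p2.png

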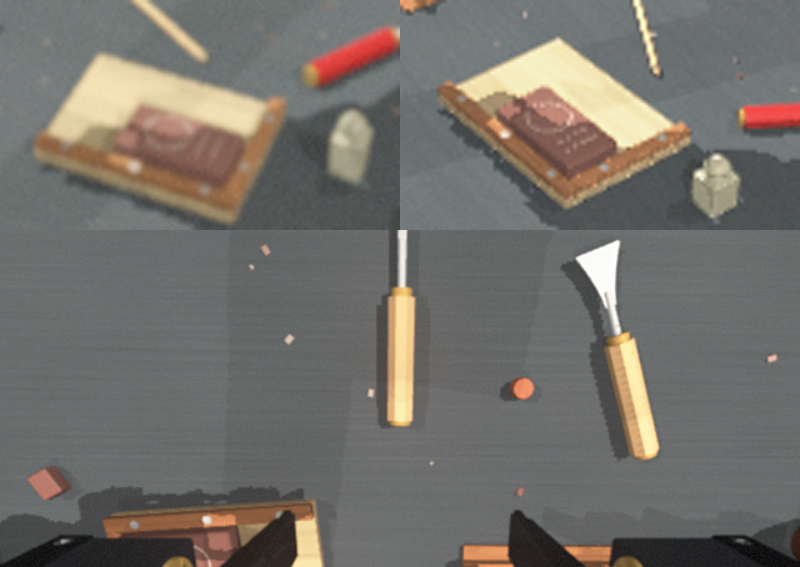

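Blank sits flat in the corner of both stops. The wrist view shows the narrow handle running from (401,288) to (400,425) in the montage and the wide from (620,337) to (645,458), with the rest's top edge at the bottom.

```bash
python3 - <<'E'
from h import *
for a,b in(((401,290),(400,425)),((620,338),(645,458))):
    p=plane("wrist",[(a[0]/1.25,(a[1]-230)/1.25),(b[0]/1.25,(b[1]-230)/1.25)],.012)[:,:2]
    d=p[0]-p[1];print(p.round(4),np.linalg.norm(d).round(3),np.degrees(np.arctan2(d[1],d[0])),"mid",p.mean(0).round(4))
look("wide",.011)
E
```

```text
[[ 0.7356 -0.0027]
 [ 0.6212 -0.0023]] 0.114 -0.22668506188737453 mid [ 0.6784 -0.0025]
[[ 0.698  -0.1935]
 [ 0.5912 -0.2323]] 0.114 19.970211653489205 mid [ 0.6446 -0.2129]
wide R 0.57 [495. 109.] [ 0.6786 -0.1965  0.1909  0.0355] 19.8
```

```bash
python3 -m jog '[{"dx":3.85,"dy":0.14,"dz":-4,"turn":-0.01,"fingers":-1},{"dx":3.85,"dy":0.14,"dz":-4.5,"turn":0,"fingers":-1},{"dx":0,"dy":0,"dz":-5.5,"turn":0,"fingers":-1},{"dx":0,"dy":0,"dz":-4.7,"turn":0,"fingers":-1},{"dx":0,"dy":0,"dz":-2,"turn":0,"fingers":-1}]' 20 && python3 -m jog '[{"dx":0,"dy":0,"dz":-0.5,"turn":0,"fingers":-1},{"dx":0,"dy":0,"dz":0,"turn":0,"fingers":1},{"dx":0,"dy":0,"dz":0,"turn":0,"fingers":1},{"dx":0,"dy":0,"dz":0,"turn":0,"fingers":1},{"dx":0,"dy":0,"dz":0,"turn":0,"fingers":1}]' && python3 -m jog '[{"dx":0,"dy":0,"dz":0,"turn":0,"fingers":1},{"dx":0,"dy":0,"dz":0,"turn":0,"fingers":1},{"dx":0,"dy":0,"dz":3,"turn":0,"fingers":1},{"dx":0,"dy":0,"dz":5,"turn":0,"fingers":1},{"dx":-3.6,"dy":-1.3,"dz":5,"turn":0,"fingers":1}]' && python3 -m jog '[{"dx":-4.2,"dy":-1.3,"dz":4,"turn":0,"fingers":1},{"dx":-5,"dy":-1.3,"dz":3,"turn":0,"fingers":1},{"dx":-5,"dy":-1.3,"dz":0,"turn":0,"fingers":1},{"dx":-5,"dy":-1.3,"dz":0,"turn":0,"fingers":1},{"dx":-5,"dy":-1.25,"dz":0,"turn":0,"fingers":1}]' && python3 -m jog '[{"dx":0,"dy":0,"dz":0,"turn":0,"fingers":1},{"dx":0,"dy":0,"dz":0,"turn":0,"fingers":1}]'; python3 - <<'E'
from h import *
st();w=get_image("wrist");cv2.imwrite("pics/w4.png",cv2.resize(w[:300],(800,375),interpolation=2));lm("rest",0);look("rest",.012)
k=get_calibration("wrist");np.savez("k4.npz",K=k["camera_matrix"],R=k["R"],t=k["t"])
E
```

```text
time: 12.35
position: [0.6776, -0.0027, 0.0852]
ee_rot: [1.0, -0.003, -0.002, -0.0]
wrist_force: [0.4, -1.2, 0.5]
finger_gap: 0.0953
finger_force: 0.0
time: 12.98
position: [0.6785, -0.003, 0.0834]
ee_rot: [1.0, -0.003, 0.0, 0.0]
wrist_force: [0.1, -0.2, -0.5]
finger_gap: 0.0599
finger_force: 0.0
time: 13.6
position: [0.6433, -0.0156, 0.2134]
ee_rot: [1.0, -0.003, 0.0, 0.0]
wrist_force: [0.1, -0.5, -0.4]
finger_gap: 0.0104
finger_force: 0.0
time: 14.22
position: [0.399, -0.0805, 0.2825]
ee_rot: [1.0, -0.003, 0.0, 0.0]
wrist_force: [0.4, -1.1, -0.4]
finger_gap: 0.0004
finger_force: 0.0
time: 14.48
position: [0.4012, -0.0806, 0.2828]
ee_rot: [1.0, -0.003, 0.001, 0.0]
wrist_force: [-0.3, -1.0, -0.4]
finger_gap: 0.0009
finger_force: 0.0
t 14.47 pos [ 0.4012 -0.0806  0.2828] yang 89.6 gap 0.0009 F [-0.3 -1.  -0.4] ff 0.0
rest L 0.75 [394. 182.] [ 0.3901 -0.1643  0.    ]
rest R 0.84 [398. 133.] [ 0.4431 -0.1679  0.2047  0.109 ] 89.6
```

View pics/w4.png

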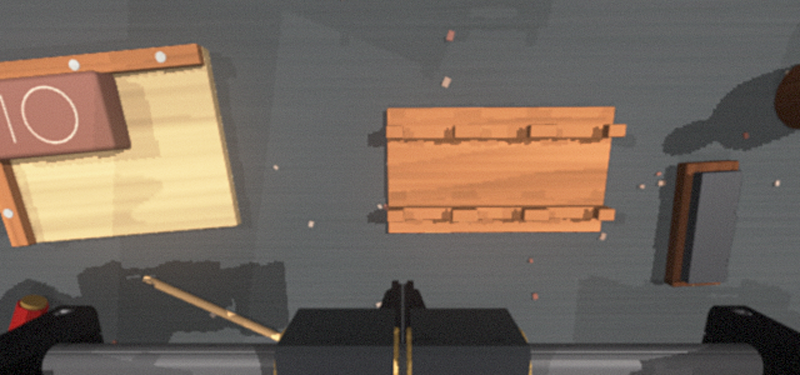

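The fingers closed slower than I allowed, so the narrow wasn't gripped; it should still lie untouched. The rest is unobstructed: slab corners at (387,107), (614,106), (601,232) and (387,233) in the 1.25x picture.

```bash
python3 - <<'E'
from h import *
d=np.load("k4.npz");k=(d["K"],d["R"],d["t"])
c=np.array([(387,107),(614,106),(601,232),(387,233)])/1.25
P=plane("",c,.006,k)[:,:2];b=np.array([(110,98),(110,-98),(0,-98),(0,98)])/1000
H=(b-b.mean(0)).T@(P-P.mean(0)); a=np.arctan2(H[0,1]-H[1,0],H[0,0]+H[1,1])
Q=np.array([[np.cos(a),-np.sin(a)],[np.sin(a),np.cos(a)]]); o=P.mean(0)-Q@b.mean(0)
print("yaw",np.degrees(a),"org",o.round(4),P.round(4)); print((P-(b@Q.T+o)).round(4))
for y in(.062,0,-.062): print((o+Q@[.055,y]).round(4))
for n in((451,213),(525,213),(453,130),(528,129)): print(plane("",[np.array(n)/1.25],.028,k).round(4))
for c in("scene",):
    get_image(c);look("narrow",.011,c);lm("narrow",.011,c)
E
```

```text
yaw -0.05194570110277626 org [ 0.3873 -0.1641] [[ 0.4978 -0.0671]
 [ 0.4974 -0.2611]
 [ 0.3869 -0.2632]
 [ 0.3872 -0.0654]]
[[ 0.0004 -0.0009]
 [ 0.0002  0.0012]
 [-0.0003 -0.0011]
 [-0.0002  0.0008]]
[ 0.4424 -0.1022]
[ 0.4423 -0.1642]
[ 0.4423 -0.2262]
[[ 0.4097 -0.1215  0.028 ]]
[[ 0.4093 -0.185   0.028 ]]
[[ 0.4783 -0.1214  0.028 ]]
[[ 0.4787 -0.1825  0.028 ]]
narrow R 0.65 [250. 251.] [ 7.105e-01 -3.000e-04  1.939e-01  2.660e-02] -0.7
narrow L 0.95 [254. 250.] [0.6789 0.0099 0.011 ]
```

```bash
python3 -m jog '[{"dx":4.6,"dy":1.3,"dz":0,"turn":0.006,"fingers":-0.2},{"dx":4.6,"dy":1.3,"dz":0,"turn":0,"fingers":-0.2},{"dx":4.6,"dy":1.3,"dz":0,"turn":0,"fingers":-0.2},{"dx":4.6,"dy":1.3,"dz":0,"turn":0,"fingers":-0.2},{"dx":4.6,"dy":1.3,"dz":-3,"turn":0,"fingers":-0.2}]' && python3 -m jog '[{"dx":4.8,"dy":1.25,"dz":-3,"turn":0,"fingers":-0.2},{"dx":0,"dy":0,"dz":-5,"turn":0,"fingers":-0.2},{"dx":0,"dy":0,"dz":-5,"turn":0,"fingers":-0.2},{"dx":0,"dy":0,"dz":-3,"turn":0,"fingers":-0.2},{"dx":0,"dy":0,"dz":-1,"turn":0,"fingers":1}]' && python3 -m jog '[{"dx":0,"dy":0,"dz":0,"turn":0,"fingers":1},{"dx":0,"dy":0,"dz":0,"turn":0,"fingers":1},{"dx":0,"dy":0,"dz":0,"turn":0,"fingers":1},{"dx":0,"dy":0,"dz":0,"turn":0,"fingers":1}]' 20
```

```text
time: 15.4
position: [0.633, -0.0146, 0.2534]
ee_rot: [1.0, 0.0, 0.002, 0.0]
wrist_force: [0.6, -1.6, 1.0]
finger_gap: 0.0451
finger_force: 0.0
time: 16.02
position: [0.6781, -0.0026, 0.08]
ee_rot: [1.0, 0.0, -0.002, -0.0]
wrist_force: [0.3, 0.7, 0.5]
finger_gap: 0.0513
finger_force: 0.0
time: 16.52
position: [0.6791, -0.0029, 0.0837]
ee_rot: [1.0, -0.0, 0.001, 0.0]
wrist_force: [-0.7, 0.5, 6.3]
finger_gap: 0.0218
finger_force: 20.0
```

```bash
python3 -m jog '[{"dx":0,"dy":0,"dz":3,"turn":0,"fingers":1},{"dx":0,"dy":0,"dz":5,"turn":0,"fingers":1},{"dx":-4.7,"dy":-2,"dz":2,"turn":0,"fingers":1},{"dx":-4.7,"dy":-2,"dz":0,"turn":0,"fingers":1},{"dx":-4.7,"dy":-2,"dz":0,"turn":0,"fingers":1}]' && python3 -m jog '[{"dx":-4.7,"dy":-2,"dz":0,"turn":0,"fingers":1},{"dx":-4.8,"dy":-1.9,"dz":0,"turn":0,"fingers":1},{"dx":0,"dy":0,"dz":-3,"turn":0,"fingers":1},{"dx":0,"dy":0,"dz":-2.5,"turn":0,"fingers":1},{"dx":0,"dy":0,"dz":-1.5,"turn":0,"fingers":1}]' && python3 -m jog '[{"dx":0,"dy":0,"dz":-0.7,"turn":0,"fingers":1},{"dx":0,"dy":0,"dz":-0.4,"turn":0,"fingers":1},{"dx":0,"dy":0,"dz":0,"turn":0,"fingers":1}]'; python3 -c "
from h import *
st()"
```

```text
time: 17.15
position: [0.5361, -0.0633, 0.183]
ee_rot: [1.0, 0.0, 0.001, 0.0]
wrist_force: [-0.5, -1.1, -1.7]
finger_gap: 0.0219
finger_force: 20.0
time: 17.77
position: [0.4425, -0.102, 0.1118]
ee_rot: [1.0, -0.0, -0.0, 0.0]
wrist_force: [-0.2, 0.2, -0.6]
finger_gap: 0.0217
finger_force: 20.0
time: 18.15
position: [0.4427, -0.1019, 0.1016]
ee_rot: [1.0, -0.0, 0.0, 0.0]
wrist_force: [-0.2, 0.8, -0.9]
finger_gap: 0.0218
finger_force: 20.0
t 18.15 pos [ 0.4427 -0.1019  0.1016] yang 90.0 gap 0.0218 F [-0.2  0.8 -0.9] ff 20.0
```

```bash
python3 -m jog '[{"dx":0,"dy":0,"dz":-0.1,"turn":0,"fingers":1},{"dx":0,"dy":0,"dz":-0.1,"turn":0,"fingers":1},{"dx":0,"dy":0,"dz":0,"turn":0,"fingers":1},{"dx":0,"dy":0,"dz":0,"turn":0,"fingers":0.2},{"dx":0,"dy":0,"dz":0,"turn":0,"fingers":0.2}]' && python3 -m jog '[{"dx":0,"dy":0,"dz":4,"turn":0,"fingers":0.2},{"dx":0,"dy":0,"dz":5.5,"turn":0,"fingers":-0.2},{"dx":0,"dy":2.5,"dz":5.5,"turn":0.03,"fingers":-0.2},{"dx":0,"dy":5.6,"dz":2.5,"turn":0.02,"fingers":-0.2},{"dx":-0.3,"dy":5.6,"dz":1.5,"turn":0.02,"fingers":-0.2}]' && python3 -m jog '[{"dx":-0.3,"dy":5.6,"dz":0,"turn":0.02,"fingers":-0.2},{"dx":-0.3,"dy":5.6,"dz":0,"turn":0.02,"fingers":-0.2},{"dx":-0.3,"dy":5.6,"dz":0,"turn":0.02,"fingers":-0.2},{"dx":-0.3,"dy":5.6,"dz":0,"turn":0.02,"fingers":-0.2},{"dx":-0.3,"dy":5.6,"dz":0,"turn":0.02,"fingers":-0.2}]' && python3 -m jog '[{"dx":-0.3,"dy":5.6,"dz":0,"turn":0.02,"fingers":-0.2},{"dx":0,"dy":5.7,"dz":0,"turn":0.02,"fingers":-0.2},{"dx":0,"dy":0,"dz":0,"turn":0,"fingers":-0.2},{"dx":0,"dy":0,"dz":0,"turn":0,"fingers":-0.2}]'; python3 - <<'E'
from h import *
st();w=get_image("wrist");look("medium",.011,m=2);lm("medium",.011,m=2)
k=get_calibration("wrist");np.savez("k5.npz",K=k["camera_matrix"],R=k["R"],t=k["t"])
a=get_image("scene")[155:225,200:330];b=get_image("side")[125:200,230:350]
cv2.imwrite("pics/p5.png",np.vstack([np.hstack([cv2.resize(a,(400,230),interpolation=2),cv2.resize(b,(400,230),interpolation=2)]),cv2.resize(w[:270],(800,337))]))
E
```

```text
time: 18.77
position: [0.4427, -0.1019, 0.0994]
ee_rot: [1.0, -0.0, -0.0, 0.0]
wrist_force: [-0.1, 0.3, 0.3]
finger_gap: 0.0357
finger_force: 0.0
time: 19.4
position: [0.4396, 0.0364, 0.2909]
ee_rot: [0.999, 0.035, 0.001, 0.0]
wrist_force: [0.9, 0.5, -0.8]
finger_gap: 0.0571
finger_force: 0.0
time: 20.02
position: [0.4241, 0.317, 0.2894]
ee_rot: [0.996, 0.085, 0.0, 0.0]
wrist_force: [1.5, -0.1, 0.7]
finger_gap: 0.0571
finger_force: 0.0
time: 20.52
position: [0.4213, 0.4277, 0.2889]
ee_rot: [0.994, 0.105, -0.0, 0.0]
wrist_force: [0.6, 0.5, 0.3]
finger_gap: 0.0573
finger_force: 0.0
t 20.52 pos [0.4213 0.4277 0.2889] yang -78.0 gap 0.0573 F [0.6 0.5 0.3] ff 0.0
medium R 0.95 [375. 325.] [0.2422 0.3176 0.0534 0.0293] -30.7
medium R 0.56 [193. 229.] [0.3239 0.5498 0.1927 0.0257] -78.1
medium L 0.81 [395. 305.] [0.2731 0.3006 0.011 ]
medium L 0.79 [329. 104.] [0.4986 0.4362 0.011 ]
```

View pics/p5.png

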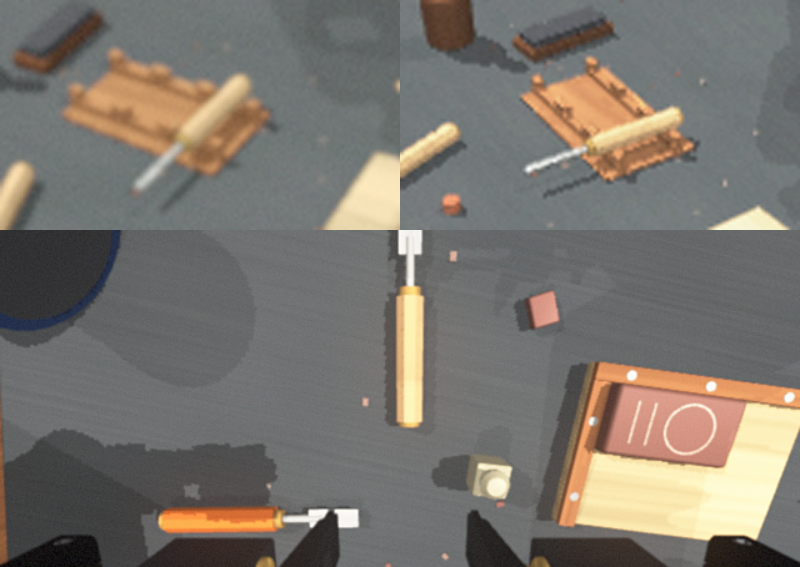

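The narrow lies in the leftmost notch across both rails. The medium's handle runs from (410,288) to (410,426) in the montage, and the orange look-alike (230,519) is well clear.

```bash
python3 - <<'E'
from h import *
p=plane("wrist",[(410/1.25,(289-230)/1.25),(410/1.25,(426-230)/1.25)],.012)[:,:2]
d=p[0]-p[1];m=p.mean(0);print(np.linalg.norm(d).round(3),np.degrees(np.arctan2(d[1],d[0])),"mid",m.round(4),"delta cm",((m-observe()["position"][:2])*100).round(2))
E
```

```text
0.115 12.19385978427228 mid [0.4988 0.4374] delta cm [7.68 1.01]
```

```bash
python3 -m jog '[{"dx":3.9,"dy":0.5,"dz":-3,"turn":0.003,"fingers":-0.2},{"dx":3.8,"dy":0.5,"dz":-5,"turn":0,"fingers":-0.2},{"dx":0,"dy":0,"dz":-5.5,"turn":0,"fingers":-0.2},{"dx":0,"dy":0,"dz":-4,"turn":0,"fingers":-0.2},{"dx":0,"dy":0,"dz":-2.3,"turn":0,"fingers":-0.2}]' && python3 -m jog '[{"dx":0,"dy":0,"dz":-0.8,"turn":0,"fingers":1},{"dx":0,"dy":0,"dz":0,"turn":0,"fingers":1},{"dx":0,"dy":0,"dz":0,"turn":0,"fingers":1},{"dx":0,"dy":0,"dz":0,"turn":0,"fingers":1},{"dx":0,"dy":0,"dz":0,"turn":0,"fingers":1}]' 20; python3 -m jog '[{"dx":0,"dy":0,"dz":0,"turn":0,"fingers":1}]'
```

```text
time: 21.4
position: [0.4983, 0.437, 0.0896]
ee_rot: [0.994, 0.106, -0.001, 0.001]
wrist_force: [-0.1, 0.7, 0.6]
finger_gap: 0.0574
finger_force: 0.0
time: 22.02
position: [0.4986, 0.4382, 0.0848]
ee_rot: [0.994, 0.106, 0.001, -0.0]
wrist_force: [-0.9, -1.3, 7.4]
finger_gap: 0.022
finger_force: 20.0
time: 22.15
position: [0.4986, 0.4383, 0.0849]
ee_rot: [0.994, 0.106, 0.001, -0.0]
wrist_force: [-0.9, -1.6, 6.6]
finger_gap: 0.0216
finger_force: 20.0
```

```bash
python3 -m jog '[{"dx":0,"dy":0,"dz":3,"turn":0,"fingers":1},{"dx":0,"dy":0,"dz":5,"turn":0,"fingers":1},{"dx":-0.63,"dy":-4.25,"dz":3,"turn":-0.023,"fingers":1},{"dx":-0.5,"dy":-5.6,"dz":0,"turn":-0.019,"fingers":1},{"dx":-0.5,"dy":-5.6,"dz":0,"turn":-0.019,"fingers":1}]' && python3 -m jog '[{"dx":-0.5,"dy":-5.6,"dz":0,"turn":-0.019,"fingers":1},{"dx":-0.5,"dy":-5.6,"dz":0,"turn":-0.019,"fingers":1},{"dx":-0.5,"dy":-5.6,"dz":0,"turn":-0.019,"fingers":1},{"dx":-0.5,"dy":-5.6,"dz":0,"turn":-0.019,"fingers":1},{"dx":-0.5,"dy":-5.6,"dz":0,"turn":-0.019,"fingers":1}]' && python3 -m jog '[{"dx":-0.5,"dy":-5.6,"dz":0,"turn":-0.019,"fingers":1},{"dx":-0.5,"dy":-5.6,"dz":0,"turn":-0.019,"fingers":1},{"dx":-0.5,"dy":-5.6,"dz":0,"turn":-0.019,"fingers":1},{"dx":0,"dy":0,"dz":0,"turn":0,"fingers":1},{"dx":0,"dy":0,"dz":-3,"turn":0,"fingers":1}]'; python3 -m jog '[{"dx":0,"dy":0,"dz":0,"turn":0,"fingers":1}]'
```

```text
time: 22.78
position: [0.4815, 0.2822, 0.1944]
ee_rot: [0.997, 0.076, 0.001, -0.0]
wrist_force: [1.0, -0.0, -1.2]
finger_gap: 0.022
finger_force: 20.0
time: 23.4
position: [0.4567, 0.0019, 0.1941]
ee_rot: [1.0, 0.028, 0.0, 0.0]
wrist_force: [0.7, -0.3, -1.6]
finger_gap: 0.0221
finger_force: 20.0
time: 24.02
position: [0.4425, -0.1649, 0.1648]
ee_rot: [1.0, -0.001, 0.002, 0.001]
wrist_force: [0.5, -0.5, -3.2]
finger_gap: 0.0217
finger_force: 20.0
time: 24.15
position: [0.4415, -0.1635, 0.1628]
ee_rot: [1.0, 0.0, -0.001, -0.001]
wrist_force: [-0.2, 0.4, -0.3]
finger_gap: 0.022
finger_force: 20.0
```

```bash
python3 -m jog '[{"dx":0,"dy":-0.05,"dz":-3,"turn":0,"fingers":1},{"dx":0,"dy":0,"dz":-2,"turn":0,"fingers":1},{"dx":0,"dy":0,"dz":-0.8,"turn":0,"fingers":1},{"dx":0,"dy":0,"dz":-0.2,"turn":0,"fingers":1},{"dx":0,"dy":0,"dz":0,"turn":0,"fingers":1}]';  python3 -m jog '[{"dx":0,"dy":0,"dz":-0.1,"turn":0,"fingers":1},{"dx":0,"dy":0,"dz":-0.1,"turn":0,"fingers":1},{"dx":0,"dy":0,"dz":0,"turn":0,"fingers":1}]'
```

```text
time: 24.78
position: [0.4423, -0.1649, 0.1045]
ee_rot: [1.0, 0.0, 0.0, 0.0]
wrist_force: [-0.2, -0.5, -0.6]
finger_gap: 0.0218
finger_force: 20.0
time: 25.15
position: [0.442, -0.1649, 0.1019]
ee_rot: [1.0, -0.0, 0.0, 0.0]
wrist_force: [0.7, 0.4, -1.3]
finger_gap: 0.022
finger_force: 20.0
```

```bash
python3 -m jog '[{"dx":0,"dy":0,"dz":-0.1,"turn":0,"fingers":1},{"dx":0,"dy":0,"dz":-0.05,"turn":0,"fingers":1},{"dx":0,"dy":0,"dz":0,"turn":0,"fingers":0.2},{"dx":0,"dy":0,"dz":0,"turn":0,"fingers":0.2},{"dx":0,"dy":0,"dz":0,"turn":0,"fingers":0.2}]' && python3 -m jog '[{"dx":0,"dy":0,"dz":4,"turn":0,"fingers":0.2},{"dx":0,"dy":0,"dz":5,"turn":0,"fingers":-0.2},{"dx":4.2,"dy":-0.7,"dz":1,"turn":0.068,"fingers":-0.2},{"dx":4,"dy":-1,"dz":0,"turn":0.07,"fingers":-0.2},{"dx":4,"dy":-1,"dz":0,"turn":0.07,"fingers":-0.2}]' && python3 -m jog '[{"dx":4,"dy":-1,"dz":0,"turn":0.07,"fingers":-0.2},{"dx":4,"dy":-1,"dz":0,"turn":0.07,"fingers":-0.2},{"dx":0,"dy":0,"dz":-4,"turn":0,"fingers":-0.2},{"dx":0,"dy":0,"dz":0,"turn":0,"fingers":-0.2}]'; python3 - <<'E'
from h import *
st();w=get_image("wrist");look("wide",.011)
a=get_image("scene")[155:225,200:330];b=get_image("side")[125:200,230:350]
cv2.imwrite("pics/p6.png",np.vstack([np.hstack([cv2.resize(a,(400,230),interpolation=2),cv2.resize(b,(400,230),interpolation=2)]),cv2.resize(w[:270],(800,337))]))
E
```

```text
time: 25.78
position: [0.442, -0.1649, 0.1002]
ee_rot: [1.0, -0.0, -0.0, 0.0]
wrist_force: [-0.0, 0.3, 0.3]
finger_gap: 0.0376
finger_force: 0.0
time: 26.4
position: [0.5653, -0.1921, 0.2006]
ee_rot: [0.994, 0.105, 0.0, 0.0]
wrist_force: [-0.1, -0.4, -0.2]
finger_gap: 0.0569
finger_force: 0.0
time: 26.9
position: [0.6429, -0.2114, 0.1573]
ee_rot: [0.985, 0.173, -0.002, -0.002]
wrist_force: [-0.5, 0.2, -1.0]
finger_gap: 0.0572
finger_force: 0.0
t 26.9 pos [ 0.6429 -0.2114  0.1573] yang -70.1 gap 0.0572 F [-0.5  0.2 -1. ] ff 0.0
wide R 0.82 [325. 152.] [ 0.68   -0.1971  0.1933  0.0364] 19.9
```

View pics/p6.png

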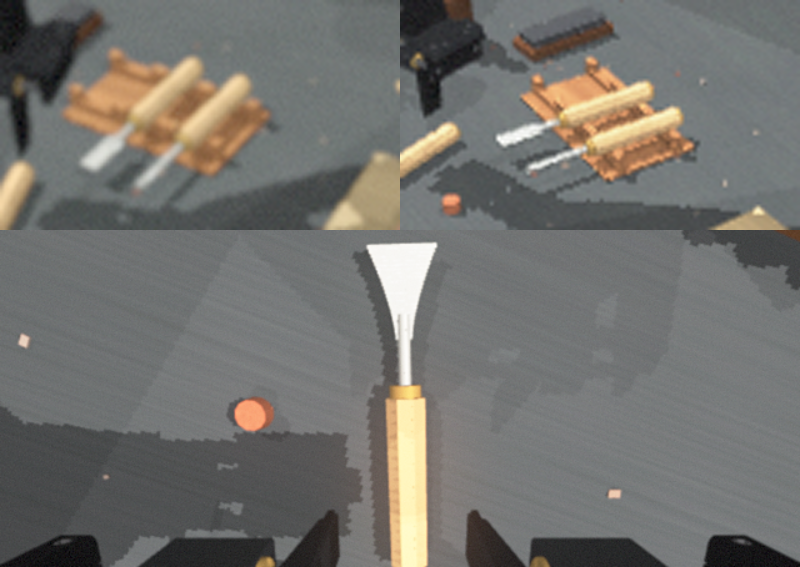

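Medium sits in the middle notch. The wide is centred between the fingers, blade edge at (401,243), so I'll descend and grip.

```bash
python3 -m jog '[{"dx":0.1,"dy":0.05,"dz":-4,"turn":0,"fingers":-0.2},{"dx":0,"dy":0,"dz":-2.4,"turn":0,"fingers":-0.2},{"dx":0,"dy":0,"dz":-0.9,"turn":0,"fingers":1},{"dx":0,"dy":0,"dz":0,"turn":0,"fingers":1},{"dx":0,"dy":0,"dz":0,"turn":0,"fingers":1}]' 20 && python3 -m jog '[{"dx":0,"dy":0,"dz":0,"turn":0,"fingers":1},{"dx":0,"dy":0,"dz":0,"turn":0,"fingers":1},{"dx":0,"dy":0,"dz":0,"turn":0,"fingers":1}]'
```

```text
time: 27.72
position: [0.6455, -0.2116, 0.0887]
ee_rot: [0.985, 0.173, 0.001, 0.001]
wrist_force: [-0.3, 0.4, -0.5]
finger_gap: 0.0324
finger_force: 0.0
time: 28.1
position: [0.6454, -0.2116, 0.0884]
ee_rot: [0.985, 0.173, 0.001, 0.001]
wrist_force: [-0.8, -0.4, 5.5]
finger_gap: 0.0218
finger_force: 19.9
```

```bash
python3 -m jog '[{"dx":0,"dy":0,"dz":3,"turn":0,"fingers":1},{"dx":0,"dy":0,"dz":5,"turn":0,"fingers":1},{"dx":-3,"dy":-0.26,"dz":2,"turn":-0.068,"fingers":1},{"dx":-4.3,"dy":-0.3,"dz":0,"turn":-0.07,"fingers":1},{"dx":-4.3,"dy":-0.3,"dz":0,"turn":-0.07,"fingers":1}]' && python3 -m jog '[{"dx":-4.3,"dy":-0.3,"dz":0,"turn":-0.07,"fingers":1},{"dx":-4.3,"dy":-0.3,"dz":0,"turn":-0.07,"fingers":1},{"dx":0,"dy":0,"dz":-3,"turn":0,"fingers":1},{"dx":0,"dy":0,"dz":-2.7,"turn":0,"fingers":1},{"dx":0,"dy":0,"dz":-1.7,"turn":0,"fingers":1}]' && python3 -m jog '[{"dx":0,"dy":0,"dz":-0.4,"turn":0,"fingers":1},{"dx":0,"dy":0,"dz":0,"turn":0,"fingers":1},{"dx":0,"dy":0,"dz":0,"turn":0,"fingers":1}]'; python3 -c "
from h import *
st()"
```

```text
time: 28.72
position: [0.5277, -0.2198, 0.1877]
ee_rot: [0.998, 0.069, 0.0, 0.0]
wrist_force: [0.9, -0.0, -0.8]
finger_gap: 0.0216
finger_force: 19.9
time: 29.35
position: [0.4428, -0.226, 0.1125]
ee_rot: [1.0, -0.0, -0.0, -0.0]
wrist_force: [0.9, -0.6, -1.9]
finger_gap: 0.0217
finger_force: 19.9
time: 29.72
position: [0.4433, -0.2261, 0.11]
ee_rot: [1.0, -0.0, 0.0, 0.0]
wrist_force: [0.0, 0.2, -2.5]
finger_gap: 0.0217
finger_force: 19.9
t 29.73 pos [ 0.4433 -0.2261  0.11  ] yang 90.0 gap 0.0217 F [ 0.   0.2 -2.5] ff 19.9
```

```bash
python3 -m jog '[{"dx":0,"dy":0,"dz":-0.2,"turn":0,"fingers":1},{"dx":0,"dy":0,"dz":-0.2,"turn":0,"fingers":1},{"dx":0,"dy":0,"dz":-0.1,"turn":0,"fingers":1},{"dx":0,"dy":0,"dz":0,"turn":0,"fingers":1}]'; python3 -m jog '[{"dx":0,"dy":0,"dz":-0.1,"turn":0,"fingers":1},{"dx":0,"dy":0,"dz":0,"turn":0,"fingers":1}]'
```

```text
time: 30.22
position: [0.443, -0.226, 0.1044]
ee_rot: [1.0, -0.0, 0.0, 0.0]
wrist_force: [-0.6, -0.3, 2.8]
finger_gap: 0.0218
finger_force: 19.9
time: 30.48
position: [0.443, -0.226, 0.1042]
ee_rot: [1.0, -0.0, 0.0, 0.0]
wrist_force: [-2.8, 1.8, 17.0]
finger_gap: 0.0217
finger_force: 20.0
```

```bash
python3 -m jog '[{"dx":0,"dy":0,"dz":0.1,"turn":0,"fingers":1},{"dx":0,"dy":0,"dz":0,"turn":0,"fingers":0.2},{"dx":0,"dy":0,"dz":0,"turn":0,"fingers":0.2},{"dx":0,"dy":0,"dz":0,"turn":0,"fingers":0.2},{"dx":0,"dy":0,"dz":4,"turn":0,"fingers":0.2}]' && python3 -m jog '[{"dx":0,"dy":0,"dz":6,"turn":0,"fingers":-0.3},{"dx":-0.5,"dy":-3,"dz":5,"turn":0,"fingers":-0.3},{"dx":0,"dy":-5,"dz":3.5,"turn":0,"fingers":-0.3},{"dx":0,"dy":-5,"dz":0,"turn":0,"fingers":-0.3},{"dx":0,"dy":-5,"dz":0,"turn":0,"fingers":-0.3}]' && python3 -m jog '[{"dx":0,"dy":-3,"dz":0,"turn":0,"fingers":-0.3},{"dx":0,"dy":0,"dz":0,"turn":0,"fingers":-0.3},{"dx":0,"dy":0,"dz":0,"turn":0,"fingers":-0.3}]'; python3 - <<'E'
from h import *
st();w=get_image("wrist");lm("mallet",0,m=2)
k=get_calibration("wrist");np.savez("k7.npz",K=k["camera_matrix"],R=k["R"],t=k["t"])
a=get_image("scene")[155:225,200:330];b=get_image("side")[125:200,230:350]
cv2.imwrite("pics/p7.png",np.vstack([np.hstack([cv2.resize(a,(400,230),interpolation=2),cv2.resize(b,(400,230),interpolation=2)]),cv2.resize(w[:270],(800,337))]))
E
```

```text
time: 31.1
position: [0.4424, -0.2256, 0.1428]
ee_rot: [1.0, -0.0, -0.002, -0.001]
wrist_force: [-0.4, 0.1, 0.4]
finger_gap: 0.0378
finger_force: 0.0
time: 31.72
position: [0.4378, -0.4075, 0.2899]
ee_rot: [1.0, -0.0, 0.0, 0.0]
wrist_force: [-0.3, -0.3, 0.7]
finger_gap: 0.0619
finger_force: 0.0
time: 32.1
position: [0.4379, -0.4353, 0.289]
ee_rot: [1.0, -0.0, -0.0, -0.0]
wrist_force: [-0.1, -0.5, -0.2]
finger_gap: 0.0615
finger_force: 0.0
t 32.1 pos [ 0.4379 -0.4353  0.289 ] yang 90.0 gap 0.0615 F [-0.1 -0.5 -0.2] ff 0.0
mallet L 0.56 [315. 115.] [ 0.5037 -0.4262  0.    ]
mallet L 0.41 [ 17. 173.] [ 0.437  -0.0732  0.    ]
```

View pics/p7.png

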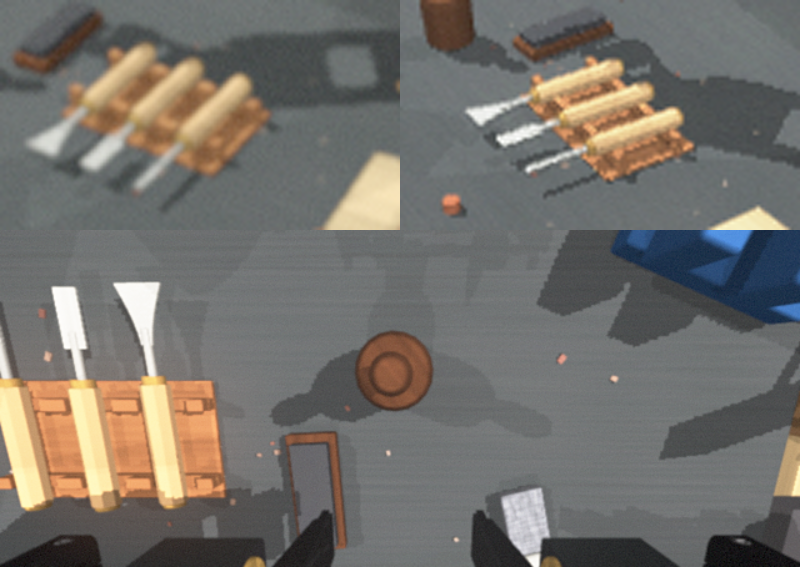

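All three chisels are seated in order. The mallet is upright: head circle at (394,370), handle top at (391,372).

```bash
python3 - <<'E'
from h import *
for u,v,z in((394,370,.07),(391,372,.145)): print(plane("wrist",[(u/1.25,(v-230)/1.25)],z).round(4))
b=np.array([.3892,.1702]);a=np.radians(4.6)
for x in(0,.05,.1): print(b+[x*np.cos(a)+.1*np.sin(a),x*np.sin(a)-.1*np.cos(a)])
E
```

```text
[[ 0.5078 -0.4283  0.07  ]]
[[ 0.5075 -0.4281  0.145 ]]
[0.39721989 0.07052211]
[0.44705884 0.07453206]
[0.49689778 0.078542  ]
```

```bash
python3 -m jog '[{"dx":3.5,"dy":0.4,"dz":0,"turn":0,"fingers":-0.3},{"dx":3.5,"dy":0.3,"dz":0,"turn":0,"fingers":-0.3},{"dx":0,"dy":0,"dz":-4,"turn":0,"fingers":-0.3},{"dx":0,"dy":0,"dz":-4.5,"turn":0,"fingers":-0.3},{"dx":0,"dy":0,"dz":-2.3,"turn":0,"fingers":-0.3}]' 30 && python3 -m jog '[{"dx":0,"dy":0,"dz":-0.7,"turn":0,"fingers":-0.3},{"dx":0,"dy":0,"dz":0,"turn":0,"fingers":1},{"dx":0,"dy":0,"dz":0,"turn":0,"fingers":1},{"dx":0,"dy":0,"dz":0,"turn":0,"fingers":1},{"dx":0,"dy":0,"dz":0,"turn":0,"fingers":1}]'; python3 -m jog '[{"dx":0,"dy":0,"dz":0,"turn":0,"fingers":1},{"dx":0,"dy":0,"dz":0,"turn":0,"fingers":1}]'
```

```text
time: 32.92
position: [0.5079, -0.4278, 0.1791]
ee_rot: [1.0, 0.0, -0.001, -0.001]
wrist_force: [-0.3, -0.5, 0.9]
finger_gap: 0.0619
finger_force: 0.0
time: 33.55
position: [0.5081, -0.4291, 0.1748]
ee_rot: [1.0, -0.0, 0.0, 0.0]
wrist_force: [-0.5, -0.5, 0.4]
finger_gap: 0.027
finger_force: 0.0
time: 33.8
position: [0.5082, -0.429, 0.1747]
ee_rot: [1.0, -0.0, 0.0, 0.0]
wrist_force: [0.2, 1.4, 5.3]
finger_gap: 0.0249
finger_force: 30.0
```

```bash
python3 -m jog '[{"dx":0,"dy":0,"dz":2.5,"turn":0,"fingers":1},{"dx":0,"dy":0,"dz":4.5,"turn":0,"fingers":1},{"dx":-0.5,"dy":2.3,"dz":2,"turn":0,"fingers":1},{"dx":-0.6,"dy":4,"dz":0,"turn":0,"fingers":1},{"dx":-0.7,"dy":5,"dz":0,"turn":0,"fingers":1}]' && python3 -m jog '[{"dx":-0.7,"dy":5,"dz":0,"turn":0,"fingers":1},{"dx":-0.7,"dy":5,"dz":0,"turn":0,"fingers":1},{"dx":-0.7,"dy":5,"dz":0,"turn":0,"fingers":1},{"dx":-0.7,"dy":5,"dz":0,"turn":0,"fingers":1},{"dx":-0.7,"dy":5,"dz":0,"turn":0,"fingers":1}]' && python3 -m jog '[{"dx":-0.8,"dy":5,"dz":0,"turn":0,"fingers":1},{"dx":0,"dy":2,"dz":0,"turn":0,"fingers":1},{"dx":0,"dy":0,"dz":-3,"turn":0,"fingers":1},{"dx":0,"dy":0,"dz":-3,"turn":0,"fingers":1},{"dx":0,"dy":0,"dz":-1.7,"turn":0,"fingers":1}]' && python3 -m jog '[{"dx":0,"dy":0,"dz":-0.6,"turn":0,"fingers":1},{"dx":0,"dy":0,"dz":0,"turn":0,"fingers":1},{"dx":0,"dy":0,"dz":0,"turn":0,"fingers":1}]'; python3 -c "
from h import *
st()"
```

```text
time: 34.42
position: [0.4895, -0.3152, 0.2638]
ee_rot: [1.0, -0.001, -0.0, -0.0]
wrist_force: [1.0, 0.4, -2.8]
finger_gap: 0.0245
finger_force: 30.0
time: 35.05
position: [0.4544, -0.0645, 0.264]
ee_rot: [1.0, -0.0, -0.0, -0.0]
wrist_force: [-0.0, 0.2, -2.3]
finger_gap: 0.025
finger_force: 30.0
time: 35.67
position: [0.4465, 0.0041, 0.1858]
ee_rot: [1.0, 0.0, -0.001, -0.0]
wrist_force: [1.1, 0.2, -2.6]
finger_gap: 0.0249
finger_force: 30.0
time: 36.05
position: [0.4473, 0.0039, 0.1819]
ee_rot: [1.0, -0.0, 0.0, 0.0]
wrist_force: [0.4, 0.4, -2.7]
finger_gap: 0.0248
finger_force: 30.0
t 36.05 pos [0.4473 0.0039 0.1819] yang 90.0 gap 0.0248 F [ 0.4  0.4 -2.7] ff 30.0
```

```bash
python3 -m jog '[{"dx":0,"dy":0,"dz":-0.3,"turn":0,"fingers":1},{"dx":0,"dy":0,"dz":-0.2,"turn":0,"fingers":1},{"dx":0,"dy":0,"dz":-0.1,"turn":0,"fingers":1},{"dx":0,"dy":0,"dz":0,"turn":0,"fingers":1}]'; python3 -m jog '[{"dx":0,"dy":0,"dz":-0.1,"turn":0,"fingers":1},{"dx":0,"dy":0,"dz":0,"turn":0,"fingers":1}]'
```

```text
time: 36.55
position: [0.447, 0.004, 0.1752]
ee_rot: [1.0, -0.0, -0.0, 0.0]
wrist_force: [0.1, 0.0, -2.9]
finger_gap: 0.0246
finger_force: 30.0
time: 36.8
position: [0.4473, 0.004, 0.1747]
ee_rot: [1.0, -0.0, 0.0, 0.0]
wrist_force: [-1.3, 0.6, 4.5]
finger_gap: 0.025
finger_force: 30.0
```

Standing on the bench. I'll release, rise straight up, move aside and take a last look.

```bash
python3 -m jog '[{"dx":0,"dy":0,"dz":0,"turn":0,"fingers":-0.2},{"dx":0,"dy":0,"dz":0,"turn":0,"fingers":-0.2},{"dx":0,"dy":0,"dz":0,"turn":0,"fingers":-0.2},{"dx":0,"dy":0,"dz":0,"turn":0,"fingers":-0.2},{"dx":0,"dy":0,"dz":3,"turn":0,"fingers":-0.2}]' && python3 -m jog '[{"dx":0,"dy":0,"dz":5,"turn":0,"fingers":-0.2},{"dx":0,"dy":0,"dz":5,"turn":0,"fingers":-0.2},{"dx":0,"dy":0,"dz":3,"turn":0,"fingers":-0.2},{"dx":-1,"dy":0,"dz":2,"turn":0,"fingers":-0.2},{"dx":0,"dy":0,"dz":0,"turn":0,"fingers":-0.2}]'; python3 - <<'E'
from h import *
st();a=get_image("scene")[120:320,150:470];b=get_image("side")[100:300,180:500];w=get_image("wrist")
cv2.imwrite("pics/p8.png",np.vstack([np.hstack([cv2.resize(a,(400,250),interpolation=2),cv2.resize(b,(400,250),interpolation=2)]),cv2.resize(w[:280],(800,350))]))
E
```

```text
time: 37.42
position: [0.4465, 0.004, 0.2034]
ee_rot: [1.0, -0.0, -0.002, -0.0]
wrist_force: [-0.0, -0.5, 0.5]
finger_gap: 0.0565
finger_force: 0.0
time: 38.05
position: [0.4369, 0.004, 0.3552]
ee_rot: [1.0, -0.0, 0.001, 0.0]
wrist_force: [1.0, -0.0, -1.0]
finger_gap: 0.0571
finger_force: 0.0
t 38.05 pos [0.4369 0.004  0.3552] yang 90.0 gap 0.0571 F [ 1. -0. -1.] ff 0.0
```

View pics/p8.png

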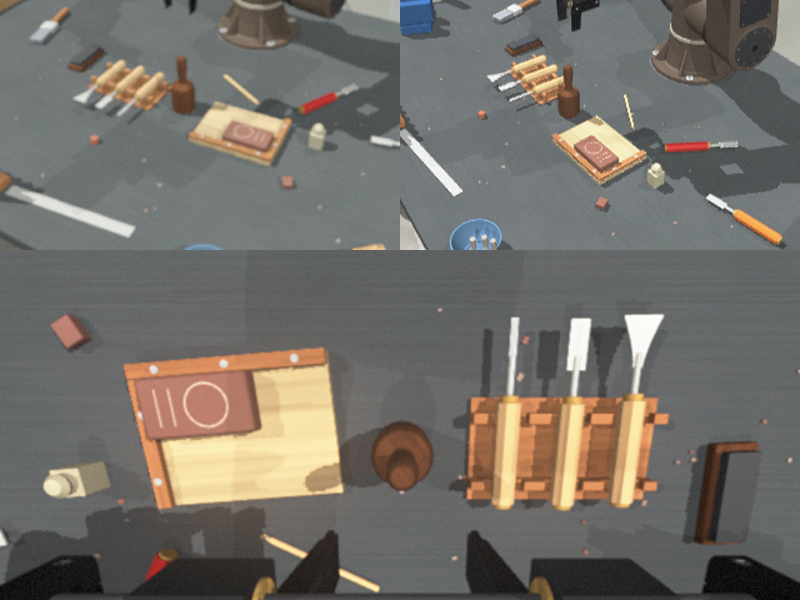

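The last picture shows the job done:
- The blank is in the corner of the stops at (198,405).
- Narrow, medium and wide run left to right on the rest at (507,450), (570,450) and (630,450), blades away.
- The mallet stands in the gap at (402,455), and the seal is untouched at (80,480).

```bash
python3 -c "
from workcell import *
print(hand_in())"
```

```text
the job is handed in; nothing more can be done
None
```

The bench is set up for carving and handed in at about 38 s of the 144 s allowed: the blank is in the corner of its stops, the chisels are in order on the rest, the mallet stands in the gap, and the seal is undisturbed; the hand-in gave no verdict, and one first grasp at the narrow chisel closed too late and was repeated.

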